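Seat the butter-cooling stones in their holders

TASK

Two small marble butter-cooling stones, one round and one square, lie loose on the worktop, and two wooden holders stand ready for them, one with a round recess and one with a square recess. Put each stone in the holder whose recess matches its outline, so that it lies flat on the floor of the recess, and let go of it.

Things in the scene. Friction and masses are not known exactly. Their poses are not given: they have to be found in the camera images.
- round_stone: Loose round disc of pale marble, 60 mm in diameter, 30 mm thick, about 0.2 kg, lying flat on the worktop. Origin: centre of its underside; z up.
- square_stone: Loose square block of the same pale marble, 56 x 56 mm, 30 mm thick, about 0.2 kg, lying flat on the worktop at any yaw. Origin: centre of its underside; x and y along its sides, z up.
- round_recess (a point): Centre of the floor of the round recess, 8 mm above the worktop, in a fixed wooden holder (square block 104 x 104 mm, 16 mm high, its top 8 mm above this point). The recess is 74 mm in diameter and 8 mm deep, with a 3 mm chamfer round its mouth; a seated stone stands 22 mm proud of the rim. x and y along the holder's sides, z up.
- square_recess (a point): Centre of the floor of the square recess, 8 mm above the worktop, in the other fixed wooden holder (same block, 104 x 104 x 16 mm, its top 8 mm above this point). The recess is 70 x 70 mm and 8 mm deep, with a 3 mm chamfer round its mouth; a seated stone stands 22 mm proud of the rim. x and y along the sides of the recess and of the holder, z up.
Things that resemble listed ones, but are neither listed nor needed, are in the scene too. What is shaped like the round_stone but red or yellow is not meant.

How it is judged:
At the end, for the whole second after the job is handed in: The round stone is in the round recess and the square stone in the square recess: each within 12 mm of the recess centre, its underside less than 3 mm above the recess floor, level within 0.08 rad, and at rest (horizontal distance between round_stone and round_recess below 0.012 m and z of round_stone in the frame of round_recess below 0.003 m and angle between each of round_stone, square_stone's own z axis and vertical below 0.08 rad and linear speed of each of round_stone, square_stone below 0.02 m/s and horizontal distance between square_stone and square_recess below 0.012 m and z of square_stone in the frame of square_recess below 0.003 m); the robot touches nothing.
It also fails if it takes over 51 s, if anything falls off the work surface, if the arm or the gripper's body presses on something with over 40 N, if the wrist force passes 120 N, or if a joint passes its speed limit or range.

ROBOT

A 7-joint arm with a two-finger parallel gripper is mounted at the origin on a cart in front of the work surface, level with it; the furniture and walls round the work are solid. World frame = base frame: x ahead of the robot, y to its left, z up, the work surface at z = 0. Lengths are in m, angles in rad, forces in N, time in s.
With the tool pointing down it reaches from about 0.35 to 0.775 m from the base axis. Payload 3.1 kg.
Tool frame: the origin (TCP) lies at the very end of the fingers, on their centre line; the grasp point (between the pads) lies 19 mm behind it (robot.hold_point_z is the distance from the TCP to the grasp point, in m); z points along the fingers, y is the line along which they close (so a half turn about z gives the same grasp; the last joint's range is limited). The gripper opens to 85 mm and grips with 20 to 120 N. Pads are 22 mm wide; open, the fingers measure 114 mm over their backs; the gripper's body (76 mm by 85 mm) begins 54 mm behind the grasp point. The pads swing forward as they close: fully open they stand 13 mm farther back than shut.
Start: joints at [-1.169, 0.311, 0.014, 1.512, -0.004, 1.319, -0.027], TCP at [0.236, 0.497, 0.203] pointing down, gripper open.
Joint ranges: [-2.7, 2.7], [-0.3, 1.91], [-1.27, 1.3], [0.12, 2.57], [-1.44, 4.58], [0.2, 2.03], [-3.05, 3.05]. Speed limits (rad/s): [2.79, 2.79, 3.14, 3.14, 3.14, 3.14, 3.14].

INTERFACE

Orientations are given as a unit quaternion [w, x, y, z].
In Python, from station import robot, cams gives the robot as it stands. Calls block until the motion is done:
- robot.move_pose(position, orientation): joint-space move of the TCP to a pose.
- robot.move_l(position, orientation=None, max_speed=0.15, threshold=None): straight line of the TCP; orientation=None keeps the orientation; max_speed is the mean speed in m/s. With threshold (N) it stops when the force on the tool has changed by that much, and returns True; else False.
- robot.movej(angles): joint-space move.
- robot.grip(opening, f_grip=None): finger opening in m; f_grip is the grip in N (None keeps the last); returns when the fingers have stopped.
- robot.wait(seconds).
- robot.solve_ik(position, orientation): joint angles nearest the present ones, or None.
- robot.observe(): the state.
- cams.read_camera(name): name is "side" or "top" or "wrist"; returns a dict with "image" (480x640x3 uint8, red, green, blue), "fx", "fy", "cx", "cy" (pixels), "R" (3x3) and "t" (3): a world point X has camera coordinates R X + t. Camera axes: x right, y down, z forward; pixel columns grow to the right and rows downward; lengths in m; the calibration is good to about 2 mm. The wrist camera is an equidistant fisheye: a pixel r from the principal point sees the ray r / f radians off the axis. A picture is of the moment at which its call begins. There is no depth.
A pose or a line that the arm cannot do raises robot.IKError and nothing moves.
- robot.hand_in(): hands the job in; it is judged then, once.
The state is a dict: "time": time; "qpos": joint angles; "joint_velocities": joint speeds; "joint_efforts": joint torques, N m; "tcp_pos": TCP position; "tcp_rot": TCP orientation; "contact_force": force on the tool from outside, world axes, zero at the start; "moment": the same for the moment, N m; "gripper_width": finger opening in m; "finger_force": force on a finger pad.
Only numpy, scipy, OpenCV 4.12 (cv2) and the standard library are available. Lean on these libraries where they do the work, as an engineer would, in place of code of your own. Each camera call takes 0.05 s, during which the arm holds its last target. There are 200 camera calls.

## Working session

There is one attempt and no reset: what is moved stays moved. The work goes in short steps, each a Python script; the robot and the scene stay as the last script left them, time stands still between calls to the robot, and variables do not carry over. Pictures are saved under pics/ and viewed, at most 10 in all, crops included, and the job is handed in when it is done.

```bash
mkdir -p pics; ls; python3 - <<'E'
from station import robot,cams
import cv2,numpy as np
for n in ("top","side"):
    c=cams.read_camera(n); cv2.imwrite(f"pics/{n}0.png",c["image"][:,:,::-1])
    print(n,c["fx"],c["cx"],c["cy"],np.round(c["R"],3).tolist(),np.round(-np.array(c["R"]).T@c["t"],3))
print(robot.observe()["time"],robot.observe()["tcp_rot"],robot.hold_point_z)
E
```

```text
pics
top 609.7201013637925 322.50154495644404 233.77230298633972 [[-0.009, -1.0, -0.024], [-0.995, 0.012, -0.098], [0.098, 0.023, -0.995]] [0.482 0.095 1.446]
side 584.1484745539688 314.57318751404796 263.68412513509537 [[0.988, -0.153, -0.02], [-0.098, -0.52, -0.849], [0.12, 0.841, -0.528]] [ 0.426 -1.142  0.831]
0.1 [-1.95640920e-04  2.20032779e-01  9.75491887e-01 -1.05694136e-03] 0.0187
```

View pics/top0.png

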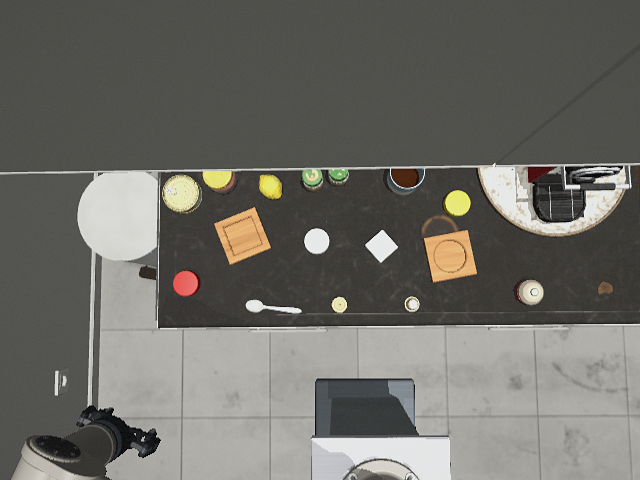

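View pics/side0.png

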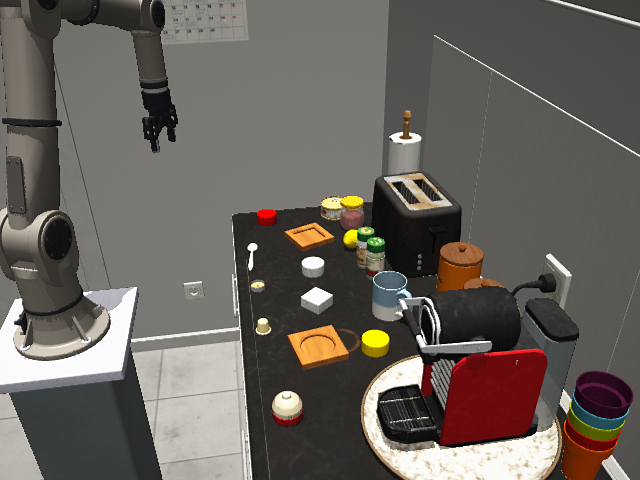

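The top view shows the round stone at (317,241), the square stone at (382,246), the square-recess holder at (242,235) and the round-recess holder at (450,256). The side view shows them at (313,267), (317,300), (309,236) and (318,346) respectively.

```bash
cat > h.py <<'E'
import cv2,numpy as np
from station import robot,cams
def ray(c,u,v):
    x,y=(u-c["cx"])/c["fx"],(v-c["cy"])/c["fy"]; R=np.array(c["R"])
    d=R.T@np.array([x,y,1.]); return -R.T@np.array(c["t"]),d/np.linalg.norm(d)
def fray(c,u,v):
    x,y=(u-c["cx"])/c["fx"],(v-c["cy"])/c["fy"]; r=np.hypot(x,y); s=np.sinc(r/np.pi); R=np.array(c["R"])
    return -R.T@np.array(c["t"]),R.T@np.array([x*s,y*s,np.cos(r)])
def onz(r,z): o,d=r; return o+d*(z-o[2])/d[2]
def tri(r1,r2):
    A=np.array([r1[1],-r2[1]]).T; s=np.linalg.lstsq(A,r2[0]-r1[0],rcond=None)[0]
    p,q=r1[0]+s[0]*r1[1],r2[0]+s[1]*r2[1]; return (p+q)/2,np.linalg.norm(p-q)
def masks(im):
    h=cv2.cvtColor(im,cv2.COLOR_RGB2HSV); 
    return (cv2.inRange(h,(0,0,150),(179,40,255)), cv2.inRange(h,(8,90,110),(20,220,255)))
def blob(m,u,v,w=35):
    n,l,s,c=cv2.connectedComponentsWithStats(m)
    k=min((k for k in range(1,n) if s[k,4]>60),key=lambda k:np.hypot(c[k][0]-u,c[k][1]-v))
    b=(l==k).astype(np.uint8)
    ct=max(cv2.findContours(b,cv2.RETR_EXTERNAL,cv2.CHAIN_APPROX_NONE)[0],key=cv2.contourArea)
    return ct,s[k]
E
python3 - <<'E'
from h import *
T=cams.read_camera("top");S=cams.read_camera("side")
seeds=dict(round=((317,241),(313,265)),square=((382,246),(317,297)),hs=((242,235),(309,236)),hr=((450,256),(318,346)))
for k,(a,b) in seeds.items():
    i=0 if k in("round","square") else 1
    cs=[]
    for c,(u,v) in ((T,a),(S,b)):
        im=c["image"]; m=masks(im)[i]
        if i==0 and c is S:
            g=im.min(2); 
            loc=g[v-14:v+18,u-22:u+22]; vals=loc[loc>110].reshape(-1,1)
            t,_=cv2.threshold(vals,0,255,cv2.THRESH_OTSU); print("otsu",t); m=(g>t).astype(np.uint8)*255
        ct,s=blob(m,u,v); 
        if i==0: ctr=cv2.minAreaRect(ct)[0]; 
        else:
            q=cv2.approxPolyDP(cv2.convexHull(ct),5,True)[:,0]; print(q.tolist()); ctr=cv2.minAreaRect(ct)[0]
        print(k,s.tolist(),np.round(ctr,1),cv2.minAreaRect(ct)[1:]); cs.append((c,*ctr))
    p,e=tri(ray(*cs[0]),ray(*cs[1])); print(" tri",p.round(4),"gap",e.round(4), "onz top",onz(ray(*cs[0]),.03 if i==0 else .016).round(4))
im=S["image"][200:400,220:420]; cv2.imwrite("pics/sc.png",cv2.resize(im,(600,600))[:,:,::-1])
E
```

```text
round [304, 228, 25, 26, 509] [316.  240.5] ((25.0, 24.0), 90.0)
otsu 192.0
round [302, 257, 22, 12, 213] [312.5 262.5] ((11.0, 21.0), 90.0)
 tri [0.6046 0.1428 0.0282] gap 0.0026 onz top [0.6058 0.1426 0.03  ]
square [365, 230, 33, 33, 583] [381.  245.7] ((24.249282836914062, 24.000146865844727), 48.36646270751953)
otsu 191.0
square [301, 287, 31, 19, 317] [316.  295.5] ((26.385601043701172, 16.099689483642578), 26.56505012512207)
 tri [ 0.5904 -0.0085  0.0292] gap 0.003 onz top [ 0.5918 -0.0086  0.03  ]
[[254, 207], [270, 248], [229, 264], [214, 223]]
hs [214, 207, 57, 58, 2002] [241.9 235.7] ((45.123966217041016, 44.938270568847656), 68.19859313964844)
[[333, 237], [301, 246], [285, 231], [314, 222]]
hs [285, 222, 49, 25, 671] [309.1 234.2] ((20.823875427246094, 44.92087936401367), 73.61045837402344)
 tri [0.6201 0.3184 0.015 ] gap 0.0007 onz top [0.6203 0.3182 0.016 ]
[[444, 216], [467, 230], [476, 273], [433, 282], [424, 238], [434, 217]]
hr [424, 216, 53, 67, 2121] [448.1 246.6] ((64.5311279296875, 45.15547180175781), 78.2317123413086)
[[331, 325], [348, 353], [302, 365], [287, 335]]
hr [287, 325, 62, 41, 1570] [318.1 346.2] ((37.038429260253906, 55.54141616821289), 76.86598205566406)
 tri [ 0.579  -0.167   0.0068] gap 0.0214 onz top [ 0.589  -0.1662  0.016 ]
```

View pics/sc.png

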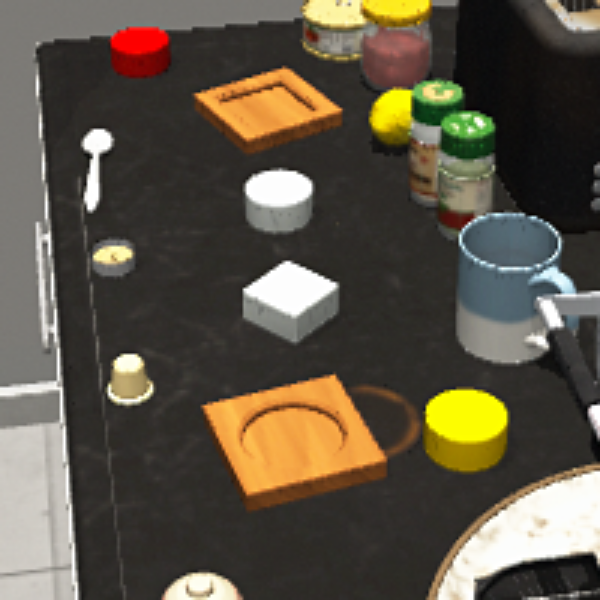

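Heights agree with the stated ones (stones 0.029, holder 0.015). In the side crop, a coffee ring on the worktop touches the round holder, so its blob is contaminated. I'll measure that one from the wrist camera.

```bash
cat >> h.py <<'E'
from scipy.spatial.transform import Rotation
def down(yaw):  # yaw of the closing (tool y) axis in world
    y=np.array([np.cos(yaw),np.sin(yaw),0]); z=np.array([0,0,-1.]); x=np.cross(y,z)
    q=Rotation.from_matrix(np.array([x,y,z]).T).as_quat(); return q[[3,0,1,2]]
E
python3 - <<'E'
from h import *
import pickle
y0=Rotation.from_quat(np.array(robot.observe()["tcp_rot"])[[1,2,3,0]]).as_matrix()[:,1]; print("tool y",y0.round(3))
out=[]
for i,y in enumerate((0.2,-0.05)):
    best=min(((abs(q[6]),yaw) for yaw in (np.pi/2,-np.pi/2) if (q:=robot.solve_ik([.55,y,.27],down(yaw))) is not None))
    robot.move_pose([.55,y,.27],down(best[1])); c=cams.read_camera("wrist"); out.append(c)
    cv2.imwrite(f"pics/w{i}.png",c["image"][:,:,::-1]); print(best,robot.observe()["time"],robot.observe()["qpos"],(-np.array(c["R"]).T@c["t"]).round(3),c["fx"])
pickle.dump(out,open("w.pkl","wb"))
cv2.imwrite("pics/w01.png",cv2.resize(np.hstack([c["image"] for c in out]),(800,300))[:,:,::-1])
E
```

```text
tool y [ 0.429  0.903 -0.001]
(np.float64(1.2600238074855088), 1.5707963267948966) 1.8583 [-0.54436872  0.36504441  0.23955918  1.28539039 -0.08617793  1.5016342
  1.25980265] [0.465 0.201 0.441] 371.64829954431775
(np.float64(1.1596211638673048), -1.5707963267948966) 3.9833 [-0.68853715  0.44795489  1.12590381  1.40337413 -0.40206824  1.53757042
 -1.15935588] [ 0.634 -0.049  0.441] 371.64829954431775
```

View pics/w01.png

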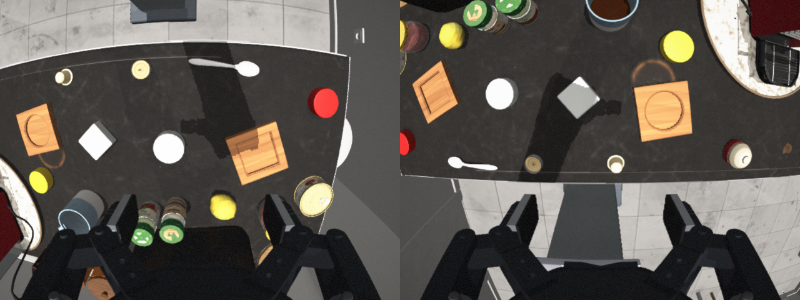

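Both half-turned wrist views show all four. In full-size pixels, view 0 has the square stone at (154,226), round stone (270,237) and square holder (411,245). View 1 has the round holder at (421,176), square holder (56,147), round stone (160,150) and square stone (285,157), the last one in shadow.

```bash
python3 - <<'E'
from h import *
import pickle
W=pickle.load(open("w.pkl","rb")); T=cams.read_camera("top")
def meas(c,k,u,v,z,f):
    h=cv2.cvtColor(c["image"],cv2.COLOR_RGB2HSV)
    m=cv2.inRange(h,(0,0,110),(179,40,255)) if k[0]=='s' else cv2.inRange(h,(5,100,120),(22,255,255))
    if k[0]=='h': m=cv2.morphologyEx(m,cv2.MORPH_OPEN,np.ones((7,7))); 
    ct,s=blob(m,u,v); P=np.array([onz(f(c,*p),z)[:2] for p in ct[:,0]],np.float32)*1000
    (cx,cy),wh,a=cv2.minAreaRect(P); (ex,ey),r=cv2.minEnclosingCircle(P)
    print(k,"rect",np.round([cx,cy],1),np.round(wh,1),round(a,1),"circ",np.round([ex,ey,r],1)); 
for k,u,v,z in (("s_sq",154,226,.03),("s_rd",270,237,.03),("h_sq",411,245,.016),("h_rd",61,208,.016)): meas(W[0],k,u,v,z,fray)
print()
for k,u,v,z in (("s_sq",285,157,.03),("s_rd",160,150,.03),("h_sq",56,147,.016),("h_rd",421,176,.016)): meas(W[1],k,u,v,z,fray)
print()
for k,u,v,z in (("s_sq",382,246,.03),("s_rd",317,241,.03),("h_sq",242,235,.016),("h_rd",450,256,.016)): meas(T,k,u,v,z,ray)
E
```

```text
s_sq rect [589.   -7.7] [57.  60.2] 40.4 circ [589.6  -8.5  38.6]
s_rd rect [603.1 141.5] [59.5 60.5] 63.7 circ [601.9 141.1  31.7]
h_sq rect [619.5 317.9] [106.6 106.1] 21.7 circ [619.3 318.5  72.3]
h_rd rect [ 566.3 -170.5] [106.2 106.7] 10.7 circ [ 566.4 -170.6   71.8]

s_sq rect [590.6  -9.6] [56.3 56.1] 40.7 circ [590.7  -9.5  37.8]
s_rd rect [603.2 141.2] [58.7 59.7] 85.2 circ [603.7 141.   30.6]
h_sq rect [619.  318.4] [106.1 106.6] 21.8 circ [618.6 318.2  71.1]
h_rd rect [ 565.8 -170.5] [106.1 106.2] 10.3 circ [ 565.9 -170.4   73.1]

s_sq rect [595.8  -5.4] [46.4 55.3] 38.9 circ [595.9  -5.   33.7]
s_rd rect [605.8 141.5] [58.4 58.5] 89.4 circ [604.9 142.   30.5]
h_sq rect [621.5 318.1] [106. 105.] 21.7 circ [621.3 318.3  69.7]
h_rd rect [621.5 318.1] [106. 105.] 21.7 circ [621.3 318.3  69.7]
```

The two wrist views, 0.3 m apart, agree within 2 mm when projected at the stated heights, and the sizes match (56, 60 and 106 mm). Next I'll unwind the wrist and pick the square stone.

```bash
cat >> h.py <<'E'
def st(m): o=robot.observe(); print(m,"t",round(o["time"],2),"tcp",np.round(o["tcp_pos"],4),"w",round(float(o["gripper_width"]),4),"ff",np.round(o["finger_force"],1),"F",np.round(o["contact_force"],1)); return o
def pick(x,y,yaw,z=.006):
    robot.move_pose([x,y,.12],down(yaw)); st("above")
    print("hit",robot.move_l([x,y,z],max_speed=.1,threshold=8)); st("down")
    robot.grip(0.0,50); st("grip")
    robot.move_l([x,y,.12],max_speed=.15); st("lifted")
def place(x,y,yaw,z=.010):
    robot.move_pose([x,y,.12],down(yaw)); robot.move_l([x,y,.03],max_speed=.12); st("over")
    print("hit",robot.move_l([x,y,z],max_speed=.03,threshold=5)); st("down")
E
python3 - <<'E'
from h import *
robot.movej([0.0,0.311,0.014,1.512,-0.004,1.319,0]); st("unwound")
pick(.590,-.009,np.radians(40.5)); print(robot.observe()["qpos"].round(2))
E
```

```text
unwound t 5.11 tcp [ 0.5493 -0.0238  0.2028] w 0.0855 ff 0.0 F [-0.3 -0.4  0.2]
above t 5.78 tcp [ 0.5901 -0.0095  0.12  ] w 0.0855 ff 0.0 F [0.4 0.1 0.5]
hit False
down t 7.08 tcp [ 0.5908 -0.009   0.0068] w 0.0855 ff 0.0 F [-0.6  0.2 -0.2]
grip t 7.84 tcp [ 0.59  -0.009  0.006] w 0.0001 ff 0.0 F [0.3 0.3 0.5]
lifted t 8.75 tcp [ 0.5891 -0.009   0.1189] w -0.0001 ff 0.0 F [-0.7 -0.7 -1. ]
[ 0.06  0.45 -0.1   1.52  0.05  1.17  0.66]
```

The fingers closed on nothing, so I need to look.

```bash
python3 - <<'E'
from h import *
robot.grip(.085)
c=cams.read_camera("wrist"); S=cams.read_camera("side")
cv2.imwrite("pics/m.png",np.hstack([cv2.resize(c["image"],(440,330)),cv2.resize(S["image"][220:385,240:420],(360,330))])[:,:,::-1])
import pickle; pickle.dump([c],open("w2.pkl","wb")); print(np.round(c["R"],2).tolist(),(-np.array(c["R"]).T@c["t"]).round(3))
print(Rotation.from_quat(robot.observe()["tcp_rot"][[1,2,3,0]]).as_matrix().round(2))
E
```

```text
[[0.76, 0.65, 0.0], [0.61, -0.72, 0.32], [0.21, -0.25, -0.95]] [0.535 0.055 0.291]
[[-0.65  0.76  0.  ]
 [ 0.76  0.65 -0.  ]
 [-0.    0.   -1.  ]]
```

View pics/m.png

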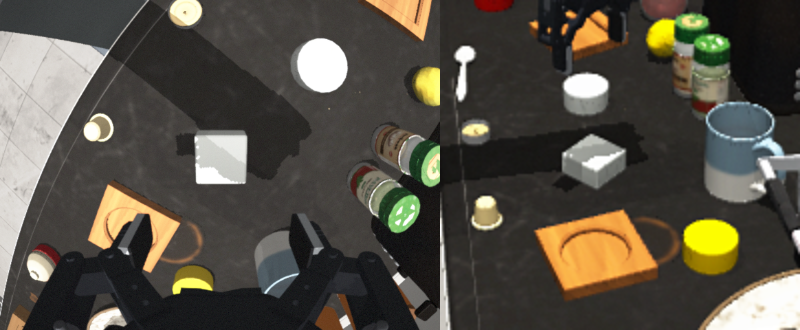

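The wrist view shows the square stone centred under the tool at full-size pixel (320,228), apparently untouched. I'll compare the projected fingertips and the stone's current position with what the pictures show.

```bash
python3 - <<'E'
from h import *
import pickle
c=pickle.load(open("w2.pkl","rb"))[0]; S=cams.read_camera("side"); o=st("")
h=cv2.cvtColor(c["image"],cv2.COLOR_RGB2HSV)
m=cv2.inRange(h,(0,0,95),(179,40,255)); ct,s=blob(m,320,228)
for z in (.03,.015,0): 
    P=np.array([onz(fray(c,*p),z)[:2] for p in ct[:,0]],np.float32)*1000; print(z,[np.round(x,1) for x in cv2.minAreaRect(P)])
R=Rotation.from_quat(np.array(o["tcp_rot"])[[1,2,3,0]]).as_matrix()
im=S["image"].copy()
for y in (-.0425,0,.0425):
  for zz in (0,-.013):
    X=o["tcp_pos"]+R@[0,y,zz]; p=np.array(S["R"])@X+S["t"]; u=S["fx"]*p[0]/p[2]+S["cx"]; v=S["fy"]*p[1]/p[2]+S["cy"]; print(y,zz,round(u),round(v)); cv2.circle(im,(int(u),int(v)),1,(255,0,0) if zz==0 else (0,255,0),-1)
    q=np.array(c["R"])@X+c["t"]; r=np.hypot(q[0],q[1]); th=np.arctan2(r,q[2]); print("  wrist",(c["fx"]*th*q[:2]/r+[c["cx"],c["cy"]]).round())
w=c["image"][260:440,140:500]
cv2.imwrite("pics/m2.png",np.vstack([cv2.resize(im[180:330,240:440],(640,320*0+300)),cv2.resize(w,(640,300))])[:,:,::-1])
E
```

```text
t 9.68 tcp [ 0.59  -0.009  0.12 ] w 0.0851 ff 0.0 F [ 0.2  0.9 -0.7]
0.03 [array([588.4,  -7.4]), array([56.4, 61.3]), np.float64(40.8)]
0.015 [array([591.4, -11. ]), array([59.6, 64.8]), np.float64(40.8)]
0 [array([594.5, -14.5]), array([62.9, 68.3]), np.float64(40.8)]
-0.0425 0 304 271
  wrist [239. 286.]
-0.0425 -0.013 303 266
  wrist [234. 297.]
0 0 316 263
  wrist [321. 286.]
0 -0.013 316 258
  wrist [321. 298.]
0.0425 0 328 256
  wrist [403. 286.]
0.0425 -0.013 327 251
  wrist [408. 297.]
```

View pics/m2.png

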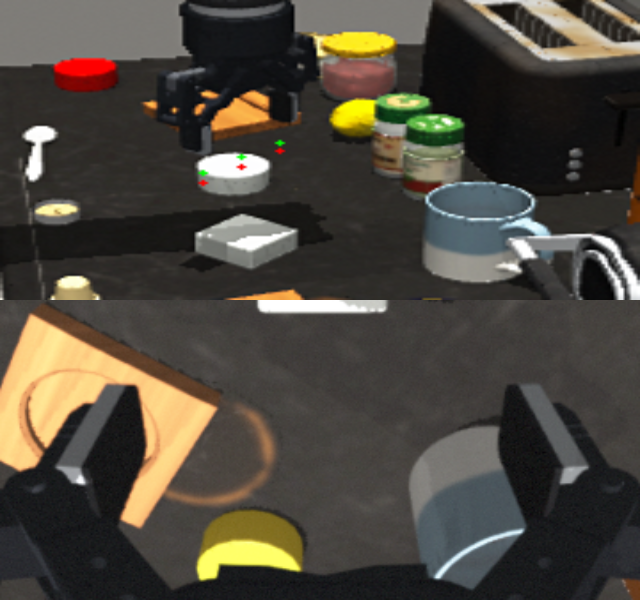

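In both views the fingertips sit about 30 mm further back than the reported TCP implies. In the side view they are about 12 px higher. In the wrist view they are at about (196,340) and (446,340), against an expected row of 297. So the pads closed above the stone. I'll probe the bare worktop gently, with the fingers at stone width, to get the real tip offset.

```bash
python3 - <<'E'
from h import *
robot.grip(.058,50)
robot.move_pose([.57,.068,.03],down(0)); st("above")
print(robot.move_l([.57,.068,-.05],max_speed=.035,threshold=5)); st("probe")
robot.move_l([.57,.068,.05])
E
```

```text
above t 10.86 tcp [0.5708 0.0674 0.0305] w 0.0579 ff 0.0 F [-0.  -0.8 -0.1]
True
probe t 12.46 tcp [ 0.57    0.068  -0.0325] w 0.0578 ff 2.2 F [-0.8  0.6  4.2]
```

At 58 mm opening, the tips touch the table with the reported TCP at z = -0.032, so the real tips are 32 mm behind it. I'll shift the heights: pick at TCP z = -0.020, which puts the tips at 12 mm and keeps them clear of the rim when placing.

```bash
python3 - <<'E'
from h import *
robot.grip(.085)
pick(.590,-.009,np.radians(40.5),-.020)
o=robot.observe()
if .05<o["gripper_width"]<.062: 
    robot.move_pose([.619,.318,.10],down(np.radians(21.7))); robot.move_l([.619,.318,.01],max_speed=.12); st("over")
    print(robot.move_l([.619,.318,-.017],max_speed=.03,threshold=4)); st("down")
    c=cams.read_camera("wrist"); S=cams.read_camera("side")
    cv2.imwrite("pics/p.png",np.hstack([cv2.resize(c["image"],(440,330)),cv2.resize(S["image"][180:310,240:382],(360,330))])[:,:,::-1])
E
```

```text
above t 14.33 tcp [ 0.5895 -0.0083  0.1195] w 0.0852 ff 0.0 F [-0.3  0.9 -0. ]
hit False
down t 15.88 tcp [ 0.5908 -0.009  -0.0192] w 0.0851 ff 0.0 F [-0.5  0.2 -0.4]
grip t 16.27 tcp [ 0.5908 -0.0089 -0.0192] w 0.0551 ff 55.8 F [ 0.7 -0.1  3. ]
lifted t 17.35 tcp [ 0.5888 -0.0091  0.1186] w 0.0549 ff 55.3 F [ 0.2 -0.5 -1.2]
over t 19.5 tcp [0.6199 0.3183 0.0111] w 0.0546 ff 55.3 F [-0.9  0.  -1.6]
True
down t 20.18 tcp [ 0.6188  0.3179 -0.0112] w 0.0549 ff 56.0 F [-1.3  0.   4.8]
```

View pics/p.png

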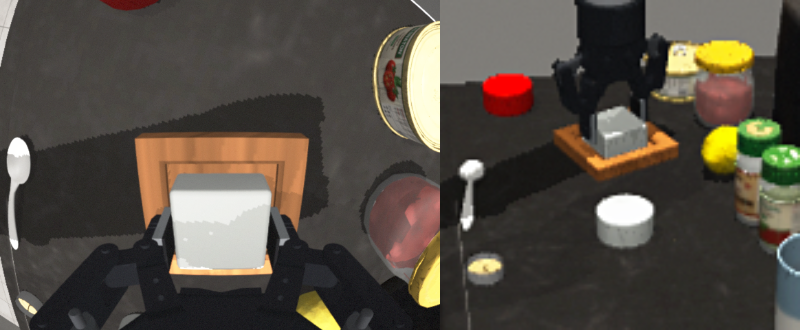

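The square stone is inside its recess (wrist pixel about (320,320)), and contact came at exactly pick height + 8 mm, so it's on the floor. I'll release it and do the round stone.

```bash
python3 - <<'E'
from h import *
robot.grip(.085); robot.move_l([.619,.318,.10]); st("released")
y=np.radians(10.5)
pick(.603,.141,y,-.020)
o=robot.observe()
if .053<o["gripper_width"]<.065:
    robot.move_pose([.566,-.1705,.10],down(y)); robot.move_l([.566,-.1705,.01],max_speed=.12); st("over")
    print(robot.move_l([.566,-.1705,-.017],max_speed=.03,threshold=4)); st("down")
    if abs(robot.observe()["tcp_pos"][2]+.012)<.003:
        robot.grip(.085); robot.move_l([.566,-.1705,.10]); robot.move_pose([.45,.06,.2],down(0)); st("clear")
    c=cams.read_camera("top"); S=cams.read_camera("side")
    cv2.imwrite("pics/f.png",np.hstack([cv2.resize(c["image"][190:310,200:490],(440,330)),cv2.resize(S["image"][210:380,250:400],(360,330))])[:,:,::-1])
E
```

```text
released t 21.59 tcp [0.6181 0.3175 0.0987] w 0.0851 ff 0.0 F [ 0.2  0.2 -0.6]
above t 22.34 tcp [0.6025 0.1421 0.1194] w 0.0847 ff 0.0 F [ 0.  -0.1 -0.3]
hit False
down t 23.89 tcp [ 0.6038  0.1412 -0.0192] w 0.0849 ff 0.0 F [ 0.3 -0.  -0.3]
grip t 24.26 tcp [ 0.604   0.1412 -0.0189] w 0.0579 ff 54.9 F [-0.2  0.2  4.6]
lifted t 25.34 tcp [0.6018 0.1406 0.1185] w 0.0581 ff 54.2 F [-0.5 -0.3 -2.5]
over t 27.44 tcp [ 0.567  -0.1705  0.0108] w 0.058 ff 54.2 F [ 0.  -0.6 -1.8]
True
down t 28.12 tcp [ 0.5657 -0.1704 -0.011 ] w 0.0576 ff 54.9 F [-0.2 -0.1  4. ]
clear t 30.49 tcp [0.4503 0.0585 0.1993] w 0.0851 ff 0.0 F [-0.8 -0.3 -0.2]
```

View pics/f.png

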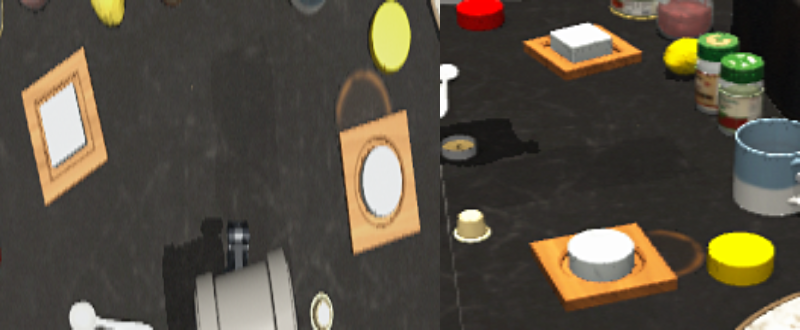

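Both stones lie flat and centred in their matching recesses, square at crop (63,123) and round at (382,181), and the gripper is clear.

```bash
python3 -c "
from station import robot
print(robot.hand_in())"
```

```text
the job is handed in; nothing more can be done
None
```

Both stones are released flat in their matching recesses, and the job was handed in at about 30.5 s of the 51 s allowed; the hand-in call returned no verdict.

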